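Roll the press disc over the tape to the green tile

TASK

Press down the amber tape on the green side of the low metal bed with the steel disc that stands on its rim in the middle of the bed: roll the disc on its rim, without lifting it, letting it slide or tipping it over, along the bed until it sits in the groove of the green tile. Leave it standing there upright and square to the bed, and let go; the red dot on its face, which starts at the top, should end up near the bottom.

Things in the scene. Friction and masses are not known exactly. Their poses are not given: they have to be found in the camera images.
- press_disc: Polished steel disc, 60 mm across, 30 mm thick, 0.4 to 0.65 kg, slippery (friction about 0.4), standing on its rim in a shallow groove in the middle of the bed. Origin at its very centre. Own x: the axle (level, across the bed). Own z: towards the red dots on its two faces, straight up at the start. Pushed out of the groove it rolls freely on the flat deck.
- green_spot (a point): Where the disc's centre belongs: over the middle of the green tile's groove, 28 mm above the tile's top. The green tile (64 x 54 mm, level with the deck) is at one end of the bed, centred 100 mm from its middle; a like white tile is at the other end; the ends may be swapped. In a tile's groove, 20 mm wide, across the bed, the disc sinks 1.7 mm and stops if it comes slowly (under 0.1 m/s).
- bed: Fixed metal bed, 276 mm long (own y), 64 mm wide (own x). Origin: under its centre, at bench height (it stands on feet). Its flat deck is 26 mm above the bench, with amber tape on both sides of the start groove in the middle (12 mm wide; the disc sinks 0.6 mm in it). At each end, 128 to 137 mm from the middle, a black stop bar rises 5 mm above the deck. No side walls.

How it is judged:
By the outcome, as a careful person would: the job done as asked, in the order asked, and still so for the second after the job is handed in, with the robot touching nothing.
It also fails if it takes over 40 s, if anything falls off the work surface, if the arm or the gripper's body presses on something with over 40 N, if the wrist force passes 120 N, or if a joint passes its speed limit or range.

ROBOT

A 6-joint arm with a two-finger parallel gripper is mounted at the origin on a cart in front of the work surface, level with it; the furniture and walls round the work are solid. World frame = base frame: x ahead of the robot, y to its left, z up, the work surface at z = 0. Lengths are in mm, angles in degrees, forces in N, time in s.
With the tool pointing down it reaches from about 350 to 850 mm from the base axis. Payload 8.1 kg.
Tool frame: the origin (TCP) lies at the very end of the fingers, on their centre line; the grasp point (between the pads) lies 19 mm behind it; z points along the fingers, y is the direction in which the jaws open and shut (so a half turn about z gives the same grasp; the last joint's range is limited). The gripper opens to 85 mm and grips with 20 to 120 N. Pads are 22 mm wide; open, the fingers measure 114 mm over their backs; the gripper's body (76 mm by 85 mm) begins 54 mm behind the grasp point. The pads swing forward as they close: fully open they stand 13 mm farther back than shut.
Start: joints at [70.394, 7.471, 85.268, -0, 87.261, -4.893], TCP at [152.37, 580.335, 205.792] pointing down, gripper open.
Joint ranges: [-169.43, 169.43], [-51.17, 129.36], [1.28, 143.12], [-76.62, 256.62], [0, 156.53], [-152.29, 152.29]. Speed limits (degrees/s): [136.94, 136.94, 159.86, 180, 180, 180].

INTERFACE

Orientations are given as [roll, pitch, yaw] about the fixed x, y, z axes, in that order (R = Rz(yaw) Ry(pitch) Rx(roll)).
In Python, from bench import r gives the robot as it stands.
- The arm moves only by the shell command python3 -m jog 'ROWS' [OPENING] [FORCE]. ROWS is JSON, a list of rows, each a list of 6 numbers: the shift along the tool's x, y, z normalised to -1 to 1, where 1 is 0.25 m, then the turn, a rotation vector about the tool's x, y, z normalised to -1 to 1, where 1 is pi rad. In form: [[x, y, z, ax, ay, az], ...]. A call has 1 to 10 rows; each row is the pose to reach, as a shift and turn from the pose commanded when the call began, along the tool's axes at that moment, turning the shorter way round; what a row does not reach only later rows make up. A row lasts 1/10 s, in which the tool goes at most 50 mm and 8.59 degrees, less where a joint would pass 70% of its speed; a pose out of reach is approached as far as the arm can. A call with a number of a shift or a turn outside -1 to 1 is refused whole. A call with a gripper value outside its range is refused whole. OPENING is the opening, from 0 (shut) to 1 (fully open), set as the call begins (- or left out, the last holds). The fingers move at their own pace and stop on an object; FORCE is the grip in N (left out, the last holds). Time passes only in rows, so rows that repeat a pose let the fingers close. It gives the time, the measured TCP pose, the force and the opening at its end, in the units of the state.
- r.sense(): the state, without advancing time (a new reading comes with each control period).
- r.snapshot(name): name is "side" or "top" or "wrist"; returns a dict with "pixels" (384x512x3 uint8, red, green, blue), "intrinsics" (3x3 intrinsics, pixels), "extrinsics" (4x4, takes a point from camera to world coordinates). Camera axes: x right, y down, z forward; pixel columns grow to the right and rows downward; lengths in mm; the calibration is good to about 2 mm. A picture is of the moment at which its call begins. There is no depth.
- r.hand_in(): hands the job in, once; it reports no verdict.
The state is a dict: "time": time; "joint_pos": joint angles; "qd": joint speeds; "joint_efforts": joint torques, N m; "tool_pos": TCP position; "tcp_rot": TCP orientation; "ft_force": force on the tool from outside, world axes, zero at the start; "wrist_torque": the same for the moment, N m; "finger_gap": finger opening in mm.
Only numpy, scipy, OpenCV 4.12 (cv2) and the standard library are available. Lean on these libraries where they do the work, as an engineer would, in place of code of your own. Each camera call takes 0.05 s, during which the arm holds its last target.

## Working session

There is one attempt and no reset: what is moved stays moved. The work goes in short steps, Python scripts to look and compute and a shell command to move; the robot and the scene stay as the last step left them, time stands still between calls to the robot, and variables do not carry over. Pictures are saved under pics/ and viewed, and the job is handed in when it is done.

```bash
ls; mkdir -p pics; python3 - <<'E'
from bench import r
import cv2,json
print(r.sense())
for n in("side","top","wrist"):
    s=r.snapshot(n); cv2.imwrite(f"pics/{n}0.png",s["pixels"][:,:,::-1]); print(n,s["intrinsics"],s["extrinsics"])
E
```

```text
pics
{'time': 0.0, 'joint_pos': array([ 7.03927608e+01,  7.51706678e+00,  8.53292561e+01,  3.49850191e-04,
        8.72619065e+01, -4.89314255e+00]), 'qd': array([ 0.01830886, -0.08980528, -0.12442974,  0.06132175,  0.08054585,
       -0.01392849]), 'joint_efforts': array([-6.96423085e-04, -5.69436693e+01, -5.00522912e+01, -5.15249994e-04,
        1.58087374e-02, -2.94640472e-05]), 'tool_pos': array([152.17181136, 579.76033211, 204.72428671]), 'tcp_rot': array([-1.79892195e+02, -9.57985674e-03,  1.65285877e+02]), 'ft_force': array([-0.32928796,  0.83869143, -0.2007068 ]), 'wrist_torque': array([-0.00988417,  0.04170205, -0.01888767]), 'finger_gap': 85.13990687969874}
side [[461.81107945   0.         254.96309909]
 [  0.         461.81107945 190.95790544]
 [  0.           0.           1.        ]] [[-8.29131350e-01 -3.17846049e-01  4.59907701e-01  1.30500764e+02]
 [-5.58530278e-01  4.35360058e-01 -7.06049253e-01  4.29907000e+02]
 [ 2.41895225e-02 -8.42279947e-01 -5.38497315e-01  5.09083104e+02]
 [ 0.00000000e+00  0.00000000e+00  0.00000000e+00  1.00000000e+00]]
top [[393.38108595   0.         260.72774664]
 [  0.         393.38108595 195.20604571]
 [  0.           0.           1.        ]] [[ 1.36739460e-02 -9.90534109e-01  1.36584051e-01  4.17236176e+02]
 [-9.99880033e-01 -1.25514160e-02  9.07646151e-03 -1.75080144e+02]
 [-7.27622147e-03 -1.36691776e-01 -9.90586904e-01  8.99083926e+02]
 [ 0.00000000e+00  0.00000000e+00  0.00000000e+00  1.00000000e+00]]
wrist [[315.6980007    0.         253.43620006]
 [  0.         315.6980007  188.03871998]
 [  0.           0.           1.        ]] [[ 2.54328567e-01  9.18418205e-01  3.03026371e-01  7.44100209e+01]
 [ 9.67117872e-01 -2.41509955e-01 -7.97242923e-02  6.00469454e+02]
 [-3.63563349e-05  3.13338384e-01 -9.49641541e-01  3.72861057e+02]
 [ 0.00000000e+00  0.00000000e+00  0.00000000e+00  1.00000000e+00]]
```

View pics/side0.png

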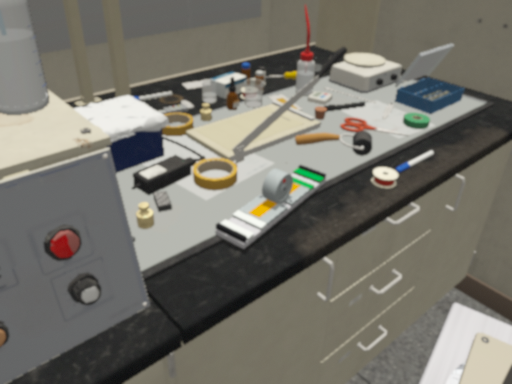

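View pics/top0.png

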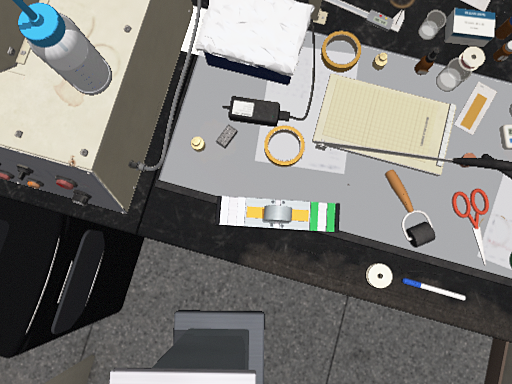

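View pics/wrist0.png

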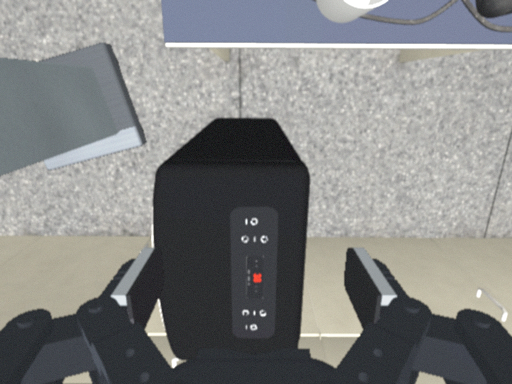

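The bed runs along image x in the top view (disc at about (278,212)), with the green tile on the right near (322,216), which is −y in world. In the side view the disc is near (278,184) and the green tile near (312,178).

```bash
cat > h.py <<'E'
from bench import r
import cv2,numpy as np
def ray(s,uv):
    d=np.linalg.inv(s["intrinsics"])@np.array([uv[0],uv[1],1.]); E=s["extrinsics"]
    d=E[:3,:3]@d; return E[:3,3],d/np.linalg.norm(d)
def plane(s,uv,z):
    o,d=ray(s,uv); return o+d*(z-o[2])/d[2]
def proj(s,p):
    E=s["extrinsics"]; c=E[:3,:3].T@(np.asarray(p,float)-E[:3,3]); q=s["intrinsics"]@c; return q[:2]/q[2]
def two(s1,a,s2,b):
    o1,d1=ray(s1,a);o2,d2=ray(s2,b)
    t=np.linalg.lstsq(np.c_[d1,-d2],o2-o1,rcond=None)[0]
    p,q=o1+t[0]*d1,o2+t[1]*d2; return (p+q)/2,np.linalg.norm(p-q)
def crop(s,name,x,y,w,h,k):
    cv2.imwrite("pics/"+name,cv2.resize(s["pixels"][y:y+h,x:x+w,::-1],None,fx=k,fy=k,interpolation=cv2.INTER_CUBIC))
E
python3 - <<'E'
from h import *
S=r.snapshot("side");T=r.snapshot("top")
crop(S,"s1.png",205,150,135,100,5.5);crop(T,"t1.png",210,185,140,55,5.5)
C={}
for n,s in(("S",S),("T",T)):
    hsv=cv2.cvtColor(s["pixels"],cv2.COLOR_RGB2HSV)
    for c,lo,hi in(("green",(55,120,80),(85,255,255)),("amber",(15,150,150),(28,255,255)),("red",(0,150,80),(8,255,255))):
        m=cv2.inRange(hsv,lo,hi)
        k,l,st,ce=cv2.connectedComponentsWithStats(m)
        for i in range(1,k):
            if st[i,4]>4 and (200<ce[i][0]<345) and 150<ce[i][1]<250: print(n,c,st[i],ce[i],plane(s,ce[i],26).round(1))
E
```

```text
S green [295 168  29  14 182] [309.32967033 174.26373626] [ 487.9 -323.2   26. ]
S green [293 179  20  10  63] [302.88888889 183.23809524] [ 481.5 -284.    26. ]
S amber [195 165  41  17  95] [216.91578947 176.23157895] [ 636.8 -203.9   26. ]
S amber [291 184   7   7  30] [293.76666667 186.7       ] [ 489.7 -261.8   26. ]
S amber [251 200  24  16 180] [262.6        207.91666667] [ 499.4 -163.8   26. ]
T green [310 202   8  29 206] [313.60194175 216.04368932] [ 492.4 -285.2   26. ]
T green [326 203  10  29 231] [330.62770563 217.26406926] [ 490.1 -323.    26. ]
T amber [247 207  18  11 168] [255.29761905 211.91666667] [ 499.9 -155.5   26. ]
T amber [292 210  17  11 167] [299.64670659 214.79640719] [ 494.7 -254.2   26. ]
```

View pics/s1.png

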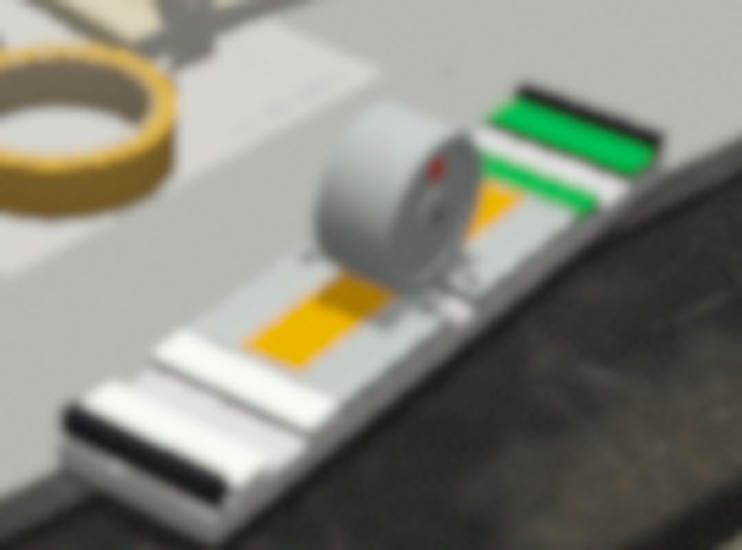

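View pics/t1.png

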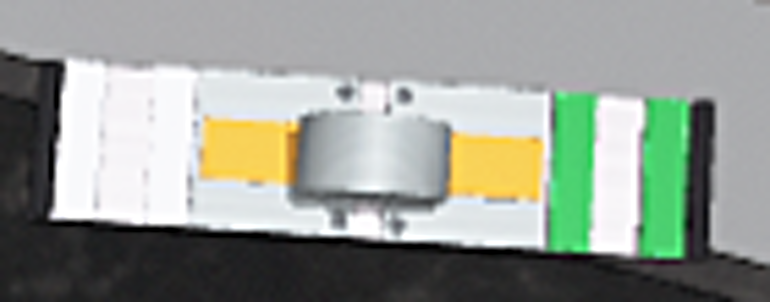

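```bash
python3 - <<'E'
from h import *
S=r.snapshot("side");T=r.snapshot("top")
for a,b in(((309.33,174.26),(330.63,217.26)),((302.89,183.24),(313.6,216.04))): print("green tri",two(S,a,T,b))
# stop bars (top view crop px/5.5 + offset), corners; black bar outer edges
for u,v in((44,60),(36,215),(714,100),(706,258)):
    print("stop corner",plane(T,(210+u/5.5-.4,185+v/5.5-.4),31).round(1))
# device corners in top view
for p in((125,212),(190,20),(0,130),(130,205),(40,180)):
    print(p,[plane(T,p,z).round(0)[:2] for z in(0,100,200,300)])
# device bottom/upper corner in side: 
print(two(S,(108,150),T,(125,183)), plane(S,(148,305),0))
crop(T,"t2.png",0,100,220,165,3.5)
# disc silhouette in side view
E
```

```text
green tri (array([ 489.24799238, -323.493991  ,   25.50597355]), np.float64(2.0996596553399804))
green tri (array([ 488.46585178, -287.65517444,   22.28577231]), np.float64(9.347158363197623))
stop corner [535. -71.  31.]
stop corner [472.2 -69.6  31. ]
stop corner [ 522.2 -341.9   31. ]
stop corner [ 458.6 -337.9   31. ]
(125, 212) [array([498., 145.]), array([489., 109.]), array([480.,  74.]), array([471.,  38.])]
(190, 20) [array([974.,  13.]), array([912.,  -8.]), array([850., -29.]), array([788., -50.])]
(0, 130) [array([690., 454.]), array([659., 384.]), array([629., 314.]), array([599., 244.])]
(130, 205) [array([515., 134.]), array([504., 100.]), array([493.,  65.]), array([482.,  31.])]
(40, 180) [array([570., 348.]), array([553., 290.]), array([536., 231.]), array([519., 173.])]
(array([547.32629773,  86.10242938, 227.85819853]), np.float64(51.09589007245467)) [518.66553632 112.33008595   0.        ]
```

View pics/t2.png

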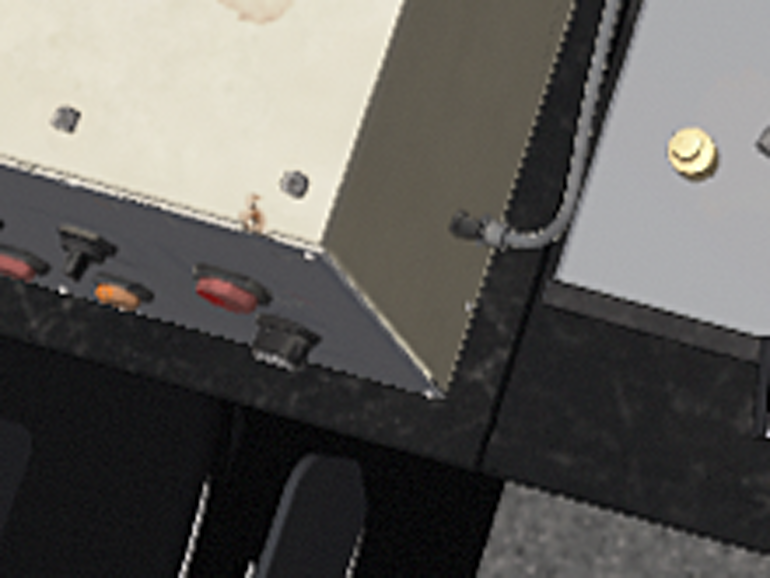

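```bash
python3 -m jog '[[-0.71,-0.89,-0.127,0,0,0],[-0.71,-0.89,-0.127,0,0,0],[-0.71,-0.89,-0.127,0,0,0],[-0.71,-0.89,-0.127,0,0,0],[-0.71,-0.89,-0.127,0,0,0],[-0.71,-0.89,-0.127,0,0,0],[-0.71,-0.89,-0.127,0,0,0]]' 1
python3 -m jog '[[-0.71,-0.89,-0.127,0,0,0],[-0.71,-0.89,-0.127,0,0,0],[-0.71,-0.89,-0.127,0,0,0],[-0.71,-0.89,-0.127,0,0,0],[-0.71,-0.89,-0.127,0,0,0],[-0.71,-0.89,-0.127,0,0,0],[-0.71,-0.89,-0.127,0,0,0]]'
```

```text
time: 1.05
tool_pos: [269.5, 317.2, 238.6]
tcp_rot: [179.9, 0.1, 165.0]
ft_force: [0.0, -0.1, 0.2]
finger_gap: 85.3
time: 1.75
tool_pos: [384.2, 56.5, 269.8]
tcp_rot: [-180.0, 0.1, 165.0]
ft_force: [-0.1, 0.4, 0.2]
finger_gap: 85.7
```

```bash
python3 -m jog '[[-0.636,-0.89,0.1,0,0,-0.064],[-0.636,-0.89,0.1,0,0,-0.064],[-0.636,-0.89,0.1,0,0,-0.064],[-0.636,-0.89,0.1,0,0,-0.064],[-0.636,-0.89,0.1,0,0,-0.064],[-0.636,-0.89,0.1,0,0,-0.064],[-0.636,-0.89,0.1,0,0,-0.064],[-0.636,-0.89,0.1,0,0,-0.064],[-0.636,-0.89,0.1,0,0,-0.064]]'
python3 - <<'E'
from h import *
s=r.snapshot("wrist"); cv2.imwrite("pics/w1.png",s["pixels"][:,:,::-1]); np.savez("w1.npz",**s); print(r.sense()["tool_pos"],r.sense()["tcp_rot"],r.sense()["joint_pos"])
E
```

```text
time: 2.65
tool_pos: [480.2, -194.3, 244.3]
tcp_rot: [180.0, -0.0, 176.9]
ft_force: [-0.0, -0.6, -0.1]
finger_gap: 85.6
[ 480.21225831 -194.28302359  244.54491456] [1.79983603e+02 2.13689877e-02 1.76903329e+02] [-2.77173717e+01 -6.08989775e+00  9.49183329e+01  2.38139061e-02
  9.11589698e+01 -1.14620219e+02]
```

View pics/w1.png

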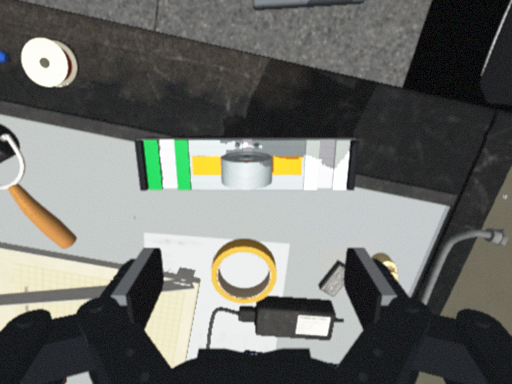

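The wrist picture shows the bed square to the image: green strips at (152,164) and (182,164), disc at (247,170), stop bars at x≈141 and 352.

```bash
cat > meas.py <<'E'
from h import *
def blobs(s,box):
    hsv=cv2.cvtColor(s["pixels"],cv2.COLOR_RGB2HSV); out={}
    for c,lo,hi in(("green",(55,120,80),(85,255,255)),("amber",(15,150,150),(28,255,255))):
        m=cv2.inRange(hsv,lo,hi); k,l,st,ce=cv2.connectedComponentsWithStats(m)
        x,y,w,h=box
        out[c]=sorted([tuple(ce[i])+(st[i,4],) for i in range(1,k) if st[i,4]>40 and x<ce[i][0]<x+w and y<ce[i][1]<y+h])
        out[c+"m"]=m
    return out
E
python3 - <<'E'
from meas import *
W=dict(np.load("w1.npz")); T=r.snapshot("top")
w=blobs(W,(130,130,240,70)); t=blobs(T,(210,185,140,55))
for c in("green","amber"):
    print(c,[ (np.round(plane(W,p[:2],26),1),p[2]) for p in w[c]],[np.round(plane(T,p[:2],26),1) for p in t[c]])
    for a,b in zip(w[c],t[c][::-1]): print(" tri",two(W,a[:2],T,b[:2]))
# long edges of green strips: min area rect corners
for S,b in((W,w),(T,t)):
    cs,_=cv2.findContours(b["greenm"],cv2.RETR_EXTERNAL,cv2.CHAIN_APPROX_NONE)
    for c in cs:
        (x,y),_,_=R=cv2.minAreaRect(c)
        if cv2.contourArea(c)>80 and 130<x<350 and 130<y<240:
            P=np.array([plane(S,p,26)[:2] for p in cv2.boxPoints(R)]).round(1); print(P.tolist())
crop(W,"w1c.png",130,125,240,80,3.3)
E
```

```text
green [(array([ 488.7, -321.4,   26. ]), np.int32(736)), (array([ 491. , -283.9,   26. ]), np.int32(636))] []
amber [(array([ 494.1, -253.6,   26. ]), np.int32(500)), (array([ 499.1, -153.2,   26. ]), np.int32(483))] []
[[460.0, -290.1], [459.8, -274.3], [524.0, -277.5], [524.3, -294.1]]
[[458.0, -329.0], [457.2, -310.5], [521.8, -313.8], [522.7, -333.2]]
```

View pics/w1c.png

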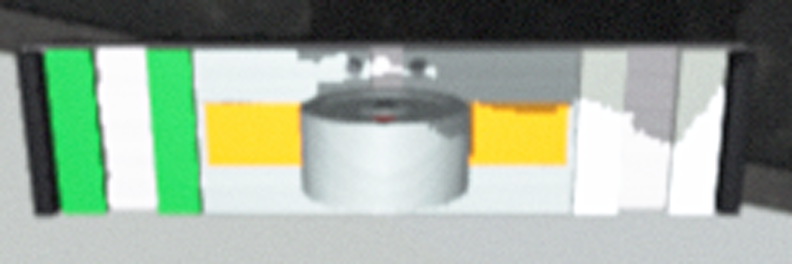

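```bash
python3 - <<'E'
from h import *
W=dict(np.load("w1.npz")); S=r.snapshot("side"); T=r.snapshot("top")
crop(S,"s2.png",205,130,135,100,5.5)
a=np.deg2rad(3.2);u=np.array([np.sin(a),np.cos(a),0]);v=np.array([np.cos(a),-np.sin(a),0]);c=np.array([497,-204.2,55.4])
for n,s in(("W",W),("T",T),("S",S)):
    P=[c+15*k*v+30*(np.cos(t)*u+np.sin(t)*np.array([0,0,1])) for k in(-1,1) for t in np.linspace(0,6.28,60)]
    q=np.array([proj(s,p) for p in P]); print(n,q.min(0).round(1),q.max(0).round(1),"dot",proj(s,c-15*v+[0,0,20]).round(1))
# triangulate red dot: side initial crop (436,168), wrist crop (384,118)
print(two(S,(205+436/5.5-.4,150+168/5.5-.4),W,(130+384/3.3-.4,125+118/3.3-.4)))
E
```

```text
W [219.1 153.7] [271.2 192.2] dot [244.8 163.3]
T [263.2 203.5] [292.  220.6] dot [277.5 218.5]
S [260.  167.5] [291.7 203.3] dot [283.3 178.8]
(array([ 479.42471086, -201.78920851,   74.13221497]), np.float64(0.7698256832702225))
```

View pics/s2.png

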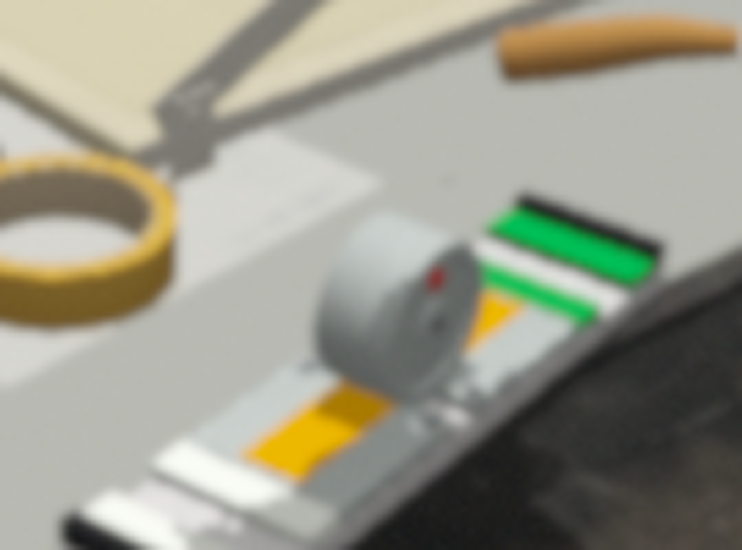

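```bash
python3 -m jog '[[-0.069,-0.033,0.1,0,0,0],[-0.069,-0.033,0.3,0,0,0],[-0.069,-0.033,0.45,0,0,0],[-0.069,-0.033,0.55,0,0,0],[-0.069,-0.033,0.55,0,0,0],[-0.069,-0.033,0.55,0,0,0]]'
python3 - <<'E'
from h import *
s=r.snapshot("wrist"); cv2.imwrite("pics/w2.png",s["pixels"][:,:,::-1])
S=r.snapshot("side");crop(S,"s3.png",205,90,135,110,5)
E
```

```text
time: 3.45
tool_pos: [496.9, -204.7, 107.6]
tcp_rot: [-180.0, 0.0, 176.8]
ft_force: [0.1, -0.1, 0.0]
finger_gap: 85.5
```

View pics/w2.png

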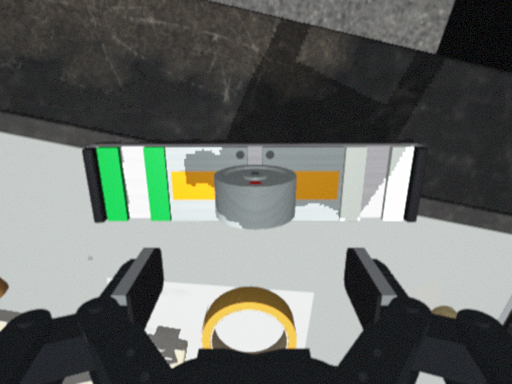

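View pics/s3.png

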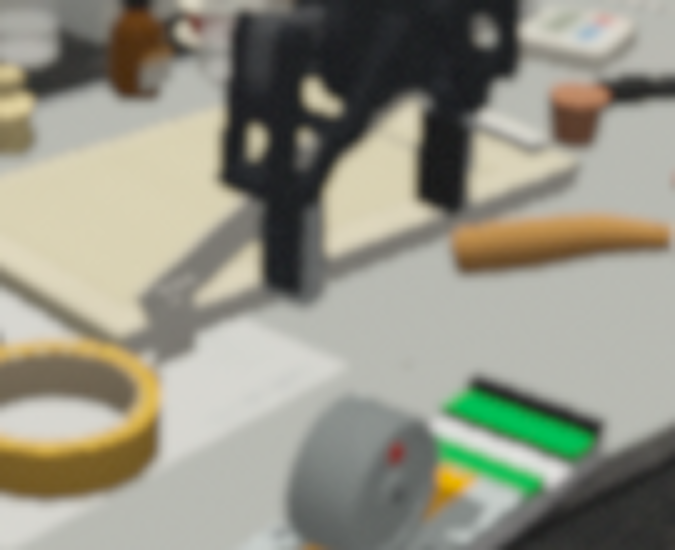

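```bash
python3 - <<'E'
from h import *
S=r.snapshot("side")
for z in(107,113,120): print(z,proj(S,[497+2.7-0,-204.7+49,z]).round(1), proj(S,[497-2.7,-204.7-49,z]).round(1))
print((205+295/5,90+296/5),(205+445/5,90+208/5))
E
```

```text
107 [261.5 171.5] [292.5 151.2]
113 [261.6 168.5] [292.7 148.4]
120 [261.7 165. ] [293. 145.]
(264.0, 149.2) (294.0, 131.6)
```

```bash
python3 - <<'E'
from h import *
S=r.snapshot("side");W=r.snapshot("wrist")
print(W["extrinsics"][:3,3],r.sense()["tool_pos"],r.sense()["joint_pos"])
print(two(S,(264,149.2),W,(362,250)),two(S,(294,131.6),W,(148,250)))
for z in(107,120,150):print(proj(W,[497,-204.7+49,z]),proj(W,[497,-204.7,z]))
crop(W,"w3.png",80,230,330,154,2.4)
E
```

```text
[ 417.2991679  -200.88728284  277.05252477] [ 498.06159386 -205.65193482  108.9863481 ] [-2.78876201e+01  1.67700974e+00  1.01677711e+02 -9.27786172e-04
  7.64393702e+01 -1.14699339e+02]
(array([ 494.03440337, -155.25994539,  150.82564046]), np.float64(4.234098644740904)) (array([ 491.53085004, -253.82203275,  146.66765867]), np.float64(5.5320742115288235))
[337.84321291 220.55507866] [254.66169215 224.78471838]
[343.83527611 230.37792632] [254.73804877 234.85666724]
[361.55428296 259.4248671 ] [254.96353883 264.60031395]
```

View pics/w3.png

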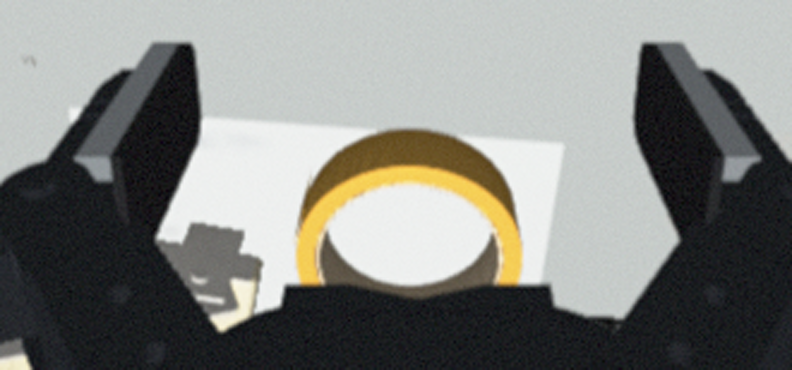

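```bash
python3 -m jog '[[0,0,0.1,0,0,0],[0,0,0.18,0,0,0],[0,0,0.18,0,0,0],[0,0,0.18,0,0,0]]'
python3 - <<'E'
from h import *
S=r.snapshot("side");crop(S,"s4.png",205,90,135,110,5.4)
W=r.snapshot("wrist");cv2.imwrite("pics/w4.png",W["pixels"][:,:,::-1])
E
```

```text
time: 4.1
tool_pos: [496.9, -205.1, 62.6]
tcp_rot: [-180.0, 0.0, 176.8]
ft_force: [0.7, -0.1, 0.4]
finger_gap: 85.3
```

View pics/s4.png

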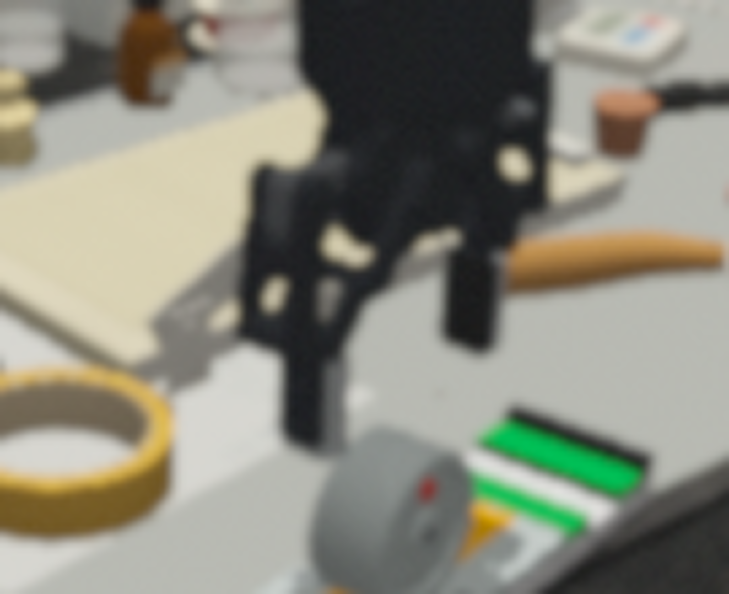

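View pics/w4.png

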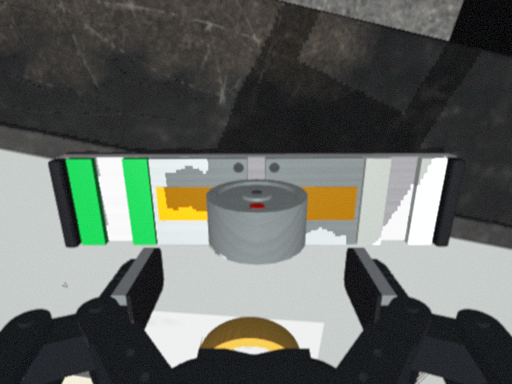

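```bash
python3 -m jog '[[0,0,0.05,0,0,0],[0,0,0.11,0,0,0],[0,0,0.11,0,0,0],[0,0,0.11,0,0,0]]'
python3 - <<'E'
from h import *
S=r.snapshot("side");crop(S,"s5.png",205,110,135,110,5.4)
W=r.snapshot("wrist");cv2.imwrite("pics/w5.png",W["pixels"][:,:,::-1])
for p in([497,-155,75],[497,-155,48],[497,-254,75],[497,-254,48]):print(proj(S,p).round(1),((proj(S,p)-[205,110])*5.4).round(),proj(W,p).round())
E
```

```text
time: 4.6
tool_pos: [495.8, -204.5, 33.1]
tcp_rot: [179.9, -0.1, 176.8]
ft_force: [-0.1, 0.1, 0.5]
finger_gap: 85.5
[261.9 187.8] [307. 420.] [361. 263.]
[261.5 200.5] [305. 489.] [345. 236.]
[290.2 165.6] [460. 300.] [148. 274.]
[289.3 177.7] [455. 365.] [163. 245.]
```

View pics/s5.png

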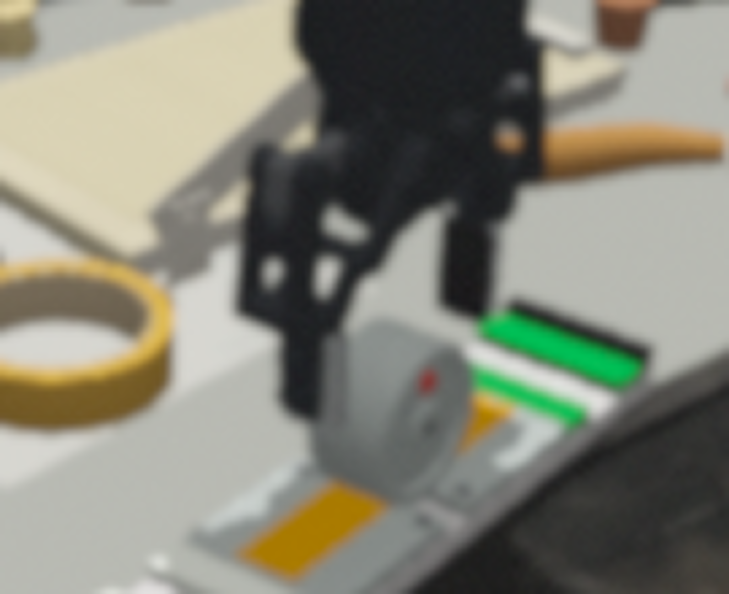

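View pics/w5.png

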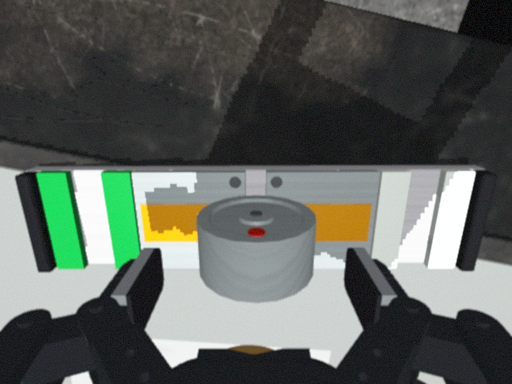

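```bash
python3 -m jog '[[0,0,0,0,0,0],[0,0,0,0,0,0],[0,0,0,0,0,0],[0,0,0.02,0,0,0],[0,0,0.04,0,0,0],[0,0,0.04,0,0,0]]' 0.84 20
python3 - <<'E'
from h import *
S=r.snapshot("side");crop(S,"s6.png",205,110,135,110,5.4)
W=r.snapshot("wrist");cv2.imwrite("pics/w6.png",W["pixels"][:,:,::-1])
print(r.sense()["finger_gap"],[(z,((proj(S,[497,-204,z])-[205,110])*5.4).round(),((proj(S,[460,-202,z])-[205,110])*5.4).round()) for z in(86,106,126,146)])
E
```

```text
time: 5.3
tool_pos: [495.9, -204.6, 23.0]
tcp_rot: [180.0, -0.1, 176.8]
ft_force: [-0.4, -0.7, 1.0]
finger_gap: 72.0
71.71851245657606 [(86, array([388., 330.]), array([480., 366.])), (106, array([391., 279.]), array([484., 314.])), (126, array([394., 226.]), array([488., 260.])), (146, array([397., 171.]), array([493., 204.]))]
```

View pics/s6.png

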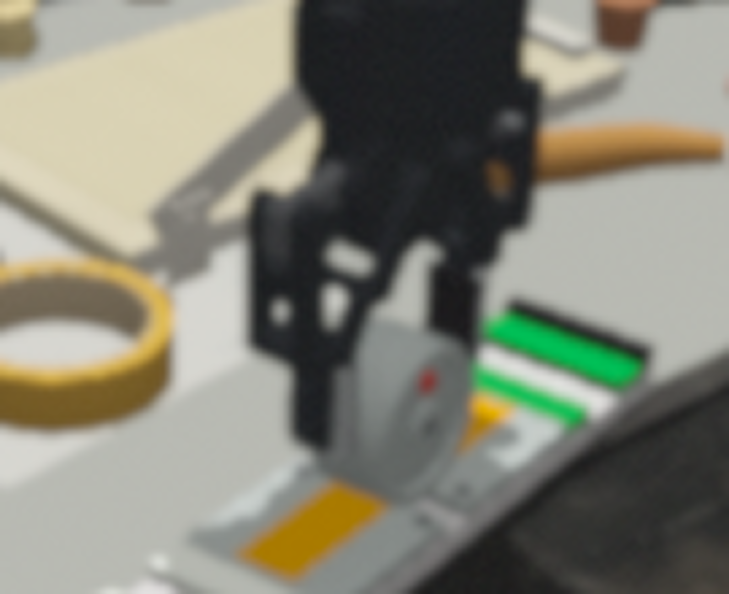

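View pics/w6.png

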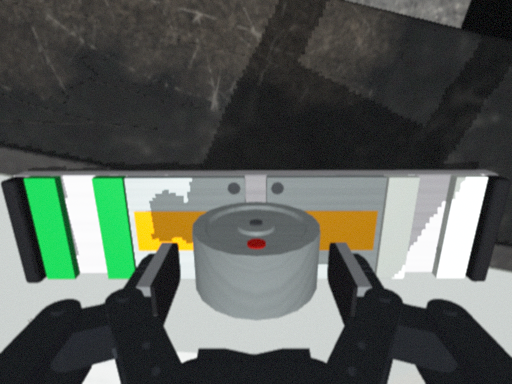

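```bash
python3 -m jog '[[0,0,0.04,0,0,0],[0,0,0.08,0,0,0],[0,0,0.096,0,0,0],[0,0,0.096,0,0,0],[0,0,0.096,0,0,0]]'
python3 - <<'E'
from h import *
S=r.snapshot("side");crop(S,"s7.png",205,110,135,110,5.4)
W=r.snapshot("wrist");cv2.imwrite("pics/w7.png",W["pixels"][:,:,::-1])
print(r.sense()["ft_force"],r.sense()["tool_pos"])
E
```

```text
time: 5.9
tool_pos: [496.6, -204.9, 0.1]
tcp_rot: [180.0, -0.0, 176.8]
ft_force: [0.3, -0.5, 0.4]
finger_gap: 71.7
[-0.14655089 -0.66294588  0.59418384] [ 497.04785179 -205.18787454    0.6329426 ]
```

View pics/s7.png

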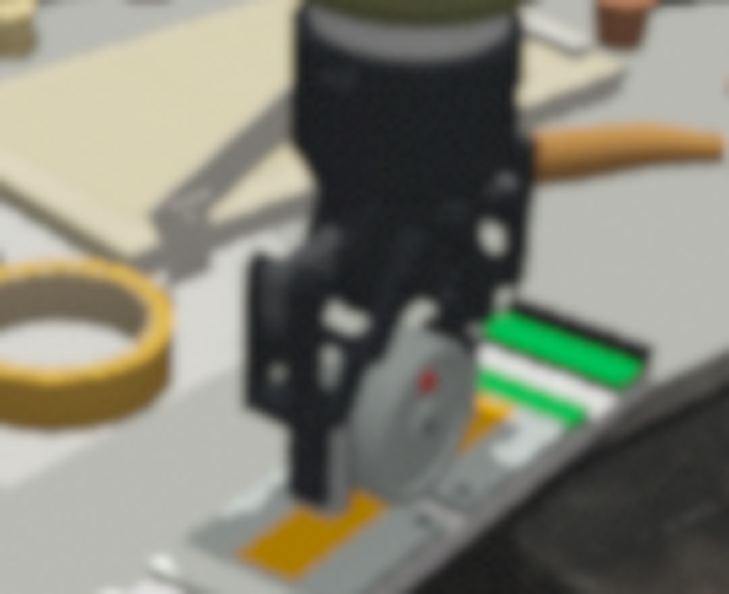

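View pics/w7.png

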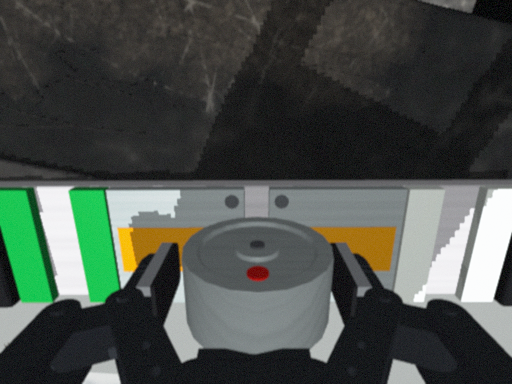

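```bash
python3 -m jog '[[0,-0.016,0,0,0,0],[0,-0.032,-0.014,0,0,0],[0,-0.048,-0.03,0,0,0],[0,-0.064,-0.046,0,0,0],[0,-0.08,-0.06,0,0,0],[0,-0.096,-0.06,0,0,0]]'
python3 - <<'E'
from h import *
S=r.snapshot("side");W=r.snapshot("wrist")
o=np.hstack([cv2.resize(S["pixels"][130:220,215:335],(480,360)),cv2.resize(W["pixels"][180:,120:400],(494,360))]);cv2.imwrite("pics/p8.png",cv2.resize(o,(800,296))[:,:,::-1])
print(r.sense()["ft_force"],r.sense()["tool_pos"])
E
```

```text
time: 6.6
tool_pos: [495.9, -229.8, 16.2]
tcp_rot: [-180.0, 0.1, 176.8]
ft_force: [0.9, -0.9, 0.1]
finger_gap: 72.0
[-1.07315487 -0.5084445  -0.793433  ] [ 495.43803396 -229.76019986   15.4938598 ]
```

View pics/p8.png

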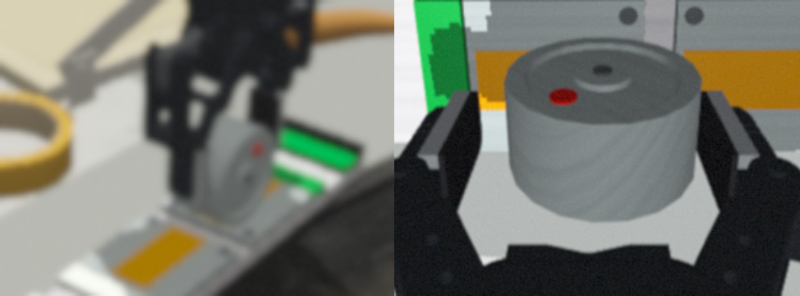

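```bash
python3 -m jog '[[0,-0.016,0,0,0,0],[0,-0.032,0,0,0,0],[0,-0.048,0,0,0,0],[0,-0.064,0,0,0,0],[0,-0.08,0,0,0,0],[0,-0.096,0,0,0,0],[0,-0.112,0,0,0,0],[0,-0.128,0,0,0,0]]'
python3 - <<'E'
from h import *
S=r.snapshot("side");W=r.snapshot("wrist")
o=np.hstack([cv2.resize(S["pixels"][130:220,215:335],(480,360)),cv2.resize(W["pixels"][180:,120:400],(494,360))]);cv2.imwrite("pics/p9.png",cv2.resize(o,(800,296))[:,:,::-1])
print(r.sense()["ft_force"],r.sense()["tool_pos"])
E
```

```text
time: 7.5
tool_pos: [493.6, -261.3, 15.3]
tcp_rot: [180.0, -0.0, 176.8]
ft_force: [-0.0, 1.3, 0.0]
finger_gap: 71.9
[0.53224743 0.25623841 0.15049929] [ 493.62867479 -261.56815558   15.37275173]
```

View pics/p9.png

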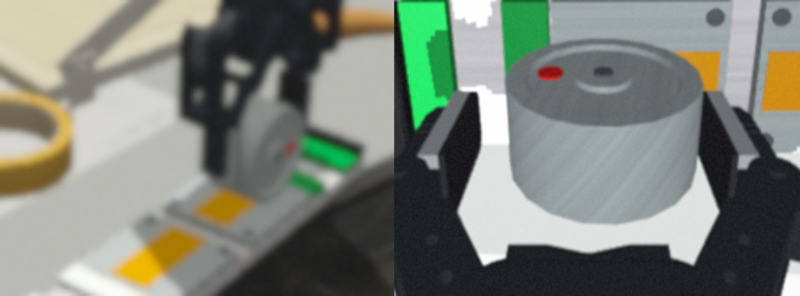

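```bash
cat > dot.py <<'E'
from h import *
a=np.deg2rad(3.2);u=np.array([np.sin(a),np.cos(a),0]);v=np.array([np.cos(a),-np.sin(a),0]);c0=np.array([496.5,-203.7,55.4])
def onface(s,uv):
    o,d=ray(s,uv); P=c0-15*v; t=((P-o)@v)/(d@v); q=o+t*d-c0; return np.array([-(q@u),q[2]+c0[2]])  # along-bed travel to green, height
def reddot(s,box):
    x,y,w,h=box; h_=cv2.cvtColor(s["pixels"],cv2.COLOR_RGB2HSV)[y:y+h,x:x+w]
    m=cv2.inRange(h_,(0,150,90),(8,255,255))|cv2.inRange(h_,(172,150,90),(180,255,255))
    k,l,st,ce=cv2.connectedComponentsWithStats(m)
    i=1+np.argmax(st[1:,4]) if k>1 else None
    return None if i is None else (ce[i]+[x,y],st[i,4])
E
python3 - <<'E'
from dot import *
W=r.snapshot("wrist");S=r.snapshot("side")
d,n=reddot(W,(120,180,280,200)); print(d,n,onface(W,d))
f=lambda px,py:(120+(px-394.3)/1.449,180+py/1.451)
print("axle",onface(W,f(603,71)),"dot",onface(W,f(550,72)))
print(two(W,d,S,reddot(S,(215,130,120,90))[0]))
# earlier p8 with camera shifted back by tool motion
W8=dict(W);E=W["extrinsics"].copy();E[:3,3]+=[495.5-493.6,-229.8+261.5,0.2];W8["extrinsics"]=E
print("p8 axle",onface(W8,f(603,70)),"dot",onface(W8,f(563,97)))
crop(W,"w10.png",180,170,170,170,3.4)
E
```

```text
[223.63559322 229.1779661 ] 118 [71.79490004 48.01470376]
axle [52.72868052 47.79504637] dot [69.95665372 48.49529782]Traceback (most recent call last):
  File "<stdin>", line 6, in <module>
TypeError: 'NoneType' object is not subscriptable
```

```bash
python3 -m jog '[[0,-0.016,0,0,0,0],[0,-0.032,0,0,0,0],[0,-0.048,0,0,0,0],[0,-0.064,0,0,0,0],[0,-0.08,0,0,0,0],[0,-0.096,0,0,0,0],[0,-0.112,0,0,0,0],[0,-0.128,0,0,0,0],[0,-0.144,0,0,0,0],[0,-0.16,0,0,0,0]]'
python3 - <<'E'
from dot import *
S=r.snapshot("side");W=r.snapshot("wrist")
o=np.hstack([cv2.resize(S["pixels"][130:220,215:335],(480,360)),cv2.resize(W["pixels"][180:,120:400],(494,360))]);cv2.imwrite("pics/p11.png",cv2.resize(o,(800,296))[:,:,::-1])
print(r.sense()["ft_force"],r.sense()["tool_pos"]);np.savez("w11.npz",**W)
try: 
  d,n=reddot(W,(120,180,280,200)); print(d,n,onface(W,d))
except TypeError: print("no dot")
E
```

```text
time: 8.7
tool_pos: [491.4, -301.2, 15.3]
tcp_rot: [180.0, -0.0, 176.8]
ft_force: [-0.2, -0.5, 0.7]
finger_gap: 71.7
[-0.00363699 -0.37844558  0.40899737] [ 491.38459815 -301.55230195   15.38422224]
[260.74157303 217.8988764 ] 89 [94.32788598 34.86463717]
```

View pics/p11.png

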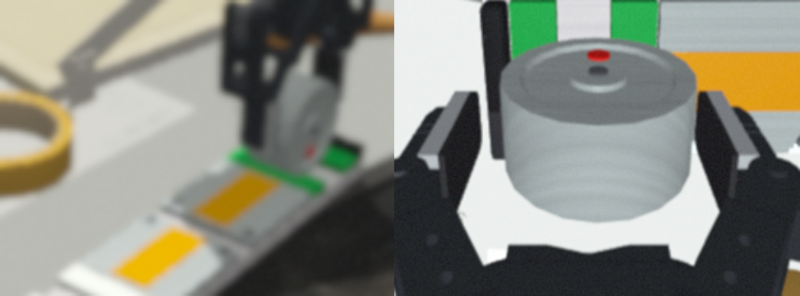

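```bash
python3 -m jog '[[0,0,0,0,0,0],[0,0,0,0,0,0],[0,0,0,0,0,0]]'
python3 - <<'E'
from dot import *
W0=dict(np.load("w11.npz"));W=r.snapshot("wrist");print(r.sense()["tool_pos"])
for s in(W0,W):
    d,n=reddot(s,(120,180,280,200)); print(d,n,onface(s,d))
# predicted silhouettes for disc at several travels
for t,h in((92,56),(96,55.5),(100,54.3)):
    c=c0-t*u;c[2]=h
    P=[c+15*k*v+30*(np.cos(q)*u+np.sin(q)*np.array([0,0,1])) for k in(-1,1) for q in np.linspace(0,6.28,90)]
    q=np.array([proj(W,p) for p in P]); print(t,q.min(0).round(1),q.max(0).round(1))
crop(W,"w12.png",110,165,300,200,2.6)
E
```

```text
time: 9.1
tool_pos: [491.4, -300.7, 15.2]
tcp_rot: [180.0, -0.0, 176.8]
ft_force: [0.2, -0.5, 0.5]
finger_gap: 71.5
[ 491.41850289 -300.68033407   15.28759192]
[260.74157303 217.8988764 ] 89 [94.32788598 34.86463717]
[254.45348837 217.19767442] 86 [96.40417462 33.83186303]
92 [196.5 211.3] [333.4 342.6]
96 [187.5 211. ] [323.8 341.6]
100 [178.8 210.2] [314.  339.2]
```

View pics/w12.png

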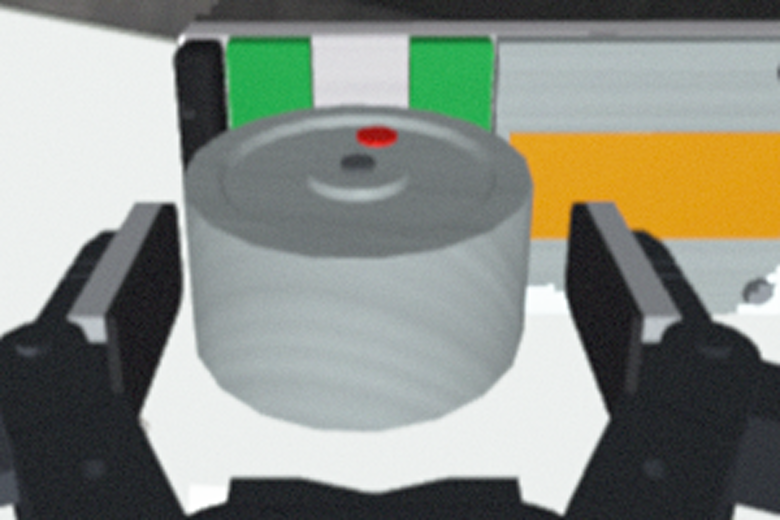

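```bash
python3 -m jog '[[0,-0.006,0,0,0,0],[0,-0.012,0,0,0,0],[0,-0.012,0,0,0,0],[0,-0.012,0,0,0,0],[0,-0.012,0,0,0,0]]' 1
python3 - <<'E'
from dot import *
W=r.snapshot("wrist");print(r.sense()["tool_pos"],r.sense()["ft_force"])
d,n=reddot(W,(120,180,280,200)); print(d,n,onface(W,d))
crop(W,"w13.png",110,165,300,200,2.6)
E
```

```text
time: 9.65
tool_pos: [491.2, -303.9, 15.3]
tcp_rot: [180.0, 0.0, 176.8]
ft_force: [0.0, 1.1, -0.1]
finger_gap: 85.3
[ 491.23171429 -303.89624747   15.31170552] [-0.41479775 -0.40671233  0.51721467]
[261.         217.06896552] 87 [96.21622134 33.66571504]
```

View pics/w13.png

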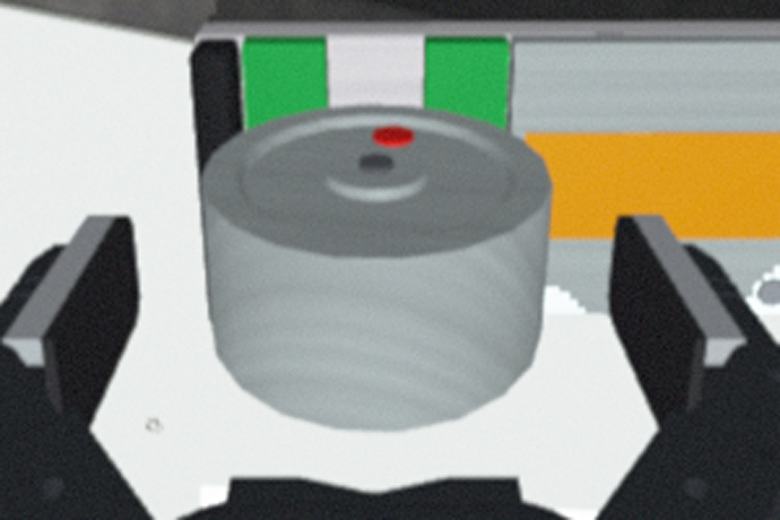

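The disc is settled and centred between the open pads, touching neither. I'll lift straight up and check.

```bash
python3 -m jog '[[0,0,-0.04,0,0,0],[0,0,-0.12,0,0,0],[0,0,-0.24,0,0,0],[0,0,-0.4,0,0,0],[0,0,-0.56,0,0,0],[0,0,-0.7,0,0,0],[0,0,-0.8,0,0,0],[0,0,-0.8,0,0,0]]'
python3 - <<'E'
from dot import *
from meas import blobs
W=r.snapshot("wrist");S=r.snapshot("side");cv2.imwrite("pics/w14.png",W["pixels"][:,:,::-1]);crop(S,"s14.png",230,130,110,85,6)
d,n=reddot(W,(120,100,280,200)); d2=reddot(S,(240,130,110,90)); print(d,n,onface(W,d),d2,two(W,d,S,d2[0]) if d2 else"")
b=blobs(W,(60,80,400,200)); print([plane(W,p[:2],26).round(1) for p in b["green"]])
for t,h in((96,55.5),(100,54.3)):
    c=c0-t*u;c[2]=h
    P=[c+15*k*v+30*(np.cos(q)*u+np.sin(q)*np.array([0,0,1])) for k in(-1,1) for q in np.linspace(0,6.28,90)]
    q=np.array([proj(W,p) for p in P]); print(t,q.min(0).round(1),q.max(0).round(1))
E
```

```text
time: 10.5
tool_pos: [493.4, -305.4, 221.7]
tcp_rot: [-179.7, 0.4, 176.8]
ft_force: [0.2, -0.8, -0.4]
finger_gap: 85.2Traceback (most recent call last):
  File "<stdin>", line 4, in <module>
TypeError: cannot unpack non-iterable NoneType object
```

View pics/w14.png

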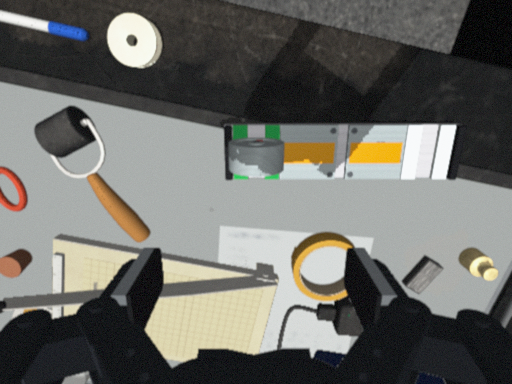

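View pics/s14.png

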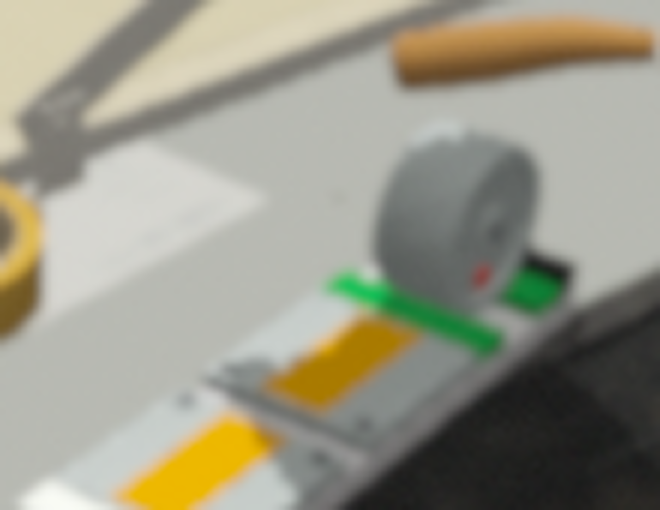

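The disc stands upright and square over the green tile's groove (wrist picture: disc columns 228–284, tile 231–281). The side picture shows the red dot near the bottom of its face.

```bash
python3 - <<'E'
from dot import *
W=r.snapshot("wrist");S=r.snapshot("side")
for t,h in((96,55.5),(100,54.3),(104,55.5)):
    c=c0-t*u;c[2]=h
    for s in(W,S):
        P=[c+15*k*v+30*(np.cos(q)*u+np.sin(q)*np.array([0,0,1])) for k in(-1,1) for q in np.linspace(0,6.28,90)]
        q=np.array([proj(s,p) for p in P]); print(t,q.min(0).round(1),q.max(0).round(1))
print("W obs 228..284; S obs x",230+375/6,230+540/6,"y",130+122/6,130+312/6); print(r.sense()["time"],r.sense()["finger_gap"])
r.hand_in()
E
```

```text
96 [229. 143.] [286.1 183.9]
96 [289.  149.3] [317.9 182.5]
100 [225.3 142.8] [282.2 183.5]
100 [290.1 149.2] [318.8 182.2]
104 [221.4 143. ] [278.5 183.9]
104 [291.2 147.9] [319.9 180.9]
W obs 228..284; S obs x 292.5 320.0 y 150.33333333333334 182.0
10.7 85.3986769024916
the job is handed in; nothing more can be done
```

The disc now stands upright and square in the groove of the green tile with the gripper clear of it, and I handed the job in at 10.7 s.

**How it was done:** I lowered the fingers either side of the disc. The finger behind it pushed at about 40 mm/s, rising with the rim as the disc left the start groove. The disc rolled into the green tile's groove. I then centred the fingers, opened them and lifted straight up.

**Last checks:**
- **Position:** in the wrist view the disc is centred on the tile to within a pixel or so. Its outline fits a travel of 98 to 100 mm there. In the side view it sits about 2 pixels further along than a 100 mm travel predicts, within the 2 mm calibration.
- **Rolling:** the red dot ended about 34 mm above the bench, near the bottom of the face and just past it. Rolling without sliding gives about 191°, which this fits. Part-way readings also fit pure rolling, but only roughly.
- **Forces:** the wrist readings I took stayed around 1 N; I only read them between moves.

**What disagreed or failed:**
- **Fingertips:** the fingertips measured about 40 mm behind the reported TCP when open, more than the 13 mm stated. I went by the pictures and lowered in stages.
- **Height readings:** one green strip read 22 mm high in the first two-view check instead of 26 mm, with a 9 mm mismatch between the views, so I measured it again with the wrist camera.
- **Red-dot check:** the last automatic red-dot measurement after lifting found no dot, because the dot was out of the wrist camera's view. I confirmed it by eye in the side view.

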